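# Advance the torque dial four clicks and store it

## Robot

A 7-joint arm with a two-finger parallel gripper is mounted at the origin on a cart in front of the work surface, level with it; the furniture and walls round the work are solid. World frame = base frame: x ahead of the robot, y to its left, z up, the work surface at z = 0. Lengths are in m, angles in degrees, forces in N, time in s.
With the tool pointing down it reaches from about 0.35 to 0.9 m from the base axis. Payload 8.1 kg.
Tool frame: the origin (TCP) lies at the very end of the fingers, on their centre line; the grasp point (between the pads) lies 19 mm behind it; z points along the fingers, y is the direction in which the jaws open and shut (so a half turn about z gives the same grasp; the last joint's range is limited). The gripper opens to 92 mm and grips with 3 to 60 N. Pads are 19 mm wide; open, the fingers measure 130 mm over their backs; the gripper's body (75 mm by 190 mm) begins 47 mm behind the grasp point.
Start: joints at [58.235, 24.895, 1.432, 90.138, -0.665, 64.973, -4.303], TCP at [0.273, -0.562, 0.189] pointing down, gripper open.
Joint ranges: [-149.89, 149.89], [-25.12, 119.58], [-72.63, 75.52], [4.76, 147.25], [-75.54, 255.54], [6.69, 114.76], [-157.13, 157.13]. Speed limits (degrees/s): [127.2, 127.2, 172.46, 172.46, 180, 180, 180].

## Interface

Orientations are given as a 3x3 rotation matrix whose columns are the frame's x, y, z axes.
In Python, from rig import robot gives the robot as it stands. The module is installed in compiled form; this text tells all that it offers.
- The arm moves only by the tool carry_out, never from a script. Its argument "series" is a list of rows, each a list of 6 numbers: the shift along the world's x, y, z in mm, then the turn, a rotation vector about the world's x, y, z in degrees. In form: [[tx, ty, tz, rx, ry, rz], ...]. A call has 1 to 12 rows; each row is the pose to reach, as a shift and turn from the pose commanded when the call began; what a row does not reach only later rows make up. A row lasts 1/10 s, in which the tool goes at most 50 mm and 8.59 degrees, less where a joint would pass 70% of its speed; a pose out of reach is approached as far as the arm can. A call with a gripper value outside its range is refused whole. "claw" is the finger opening in mm, from 0 to 91.8, set as the call begins (left out, the last holds). The fingers move at their own pace and stop on an object; "grip_force" is the grip in N (left out, the last holds). Time passes only in rows, so rows that repeat a pose let the fingers close. It gives the time, the measured TCP pose, the force and the opening at its end, in the units of the state.
- robot.read_state(): the state, without advancing time (a new reading comes with each control period).
- robot.camera(name): name is "scene" or "top" or "wrist"; returns the picture (420x560x3 uint8, blue, green, red); there is no depth.
- robot.calibration(name): a dict with "fx", "fy", "cx", "cy" (pixels), "rvec" (rotation vector, rad) and "tvec" (3), from world to camera coordinates, as OpenCV has them; the wrist camera has in their place "mount" (4x4, takes a point from camera to tool coordinates, whose origin is the TCP and whose axes are the flange's). Camera axes: x right, y down, z forward; pixel columns grow to the right and rows downward; lengths in m; the calibration is good to about 2 mm. A picture is of the moment at which its call begins: read the wrist's pose just before it. calibration takes no time and is no camera call.
- robot.job_done(): hands the job in, once; it reports no verdict.
The state is a dict: "t": time; "joints": joint angles; "qvel": joint speeds; "effort": joint torques, N m; "tcp_pos": TCP position; "orientation": TCP orientation; "wrist_force": force on the tool from outside, world axes, zero at the start; "torque": the same for the moment, N m; "gripper_width": finger opening in m.
Only numpy, scipy, OpenCV 4.12 (cv2) and the standard library are available. Lean on these libraries where they do the work, as an engineer would, in place of code of your own. Each camera call takes 0.05 s, during which the arm holds its last target.

## Task

Raise the screwdriver controller's torque setting: with a fingertip, push the upright post of the click-stop dial clockwise (seen from above) exactly four clicks from where it stands, never on to a fifth or back to the click before the start. Then press the round key beside the dial fully down to store the setting, and let it come up. Do not pinch the post, do not lift or shove the controller, and leave the things lying round it alone.

Things in the scene. Friction and masses are not known exactly. Their poses are not given: they have to be found in the camera images.
- controller: loose screwdriver controller, a flat grey box on rubber feet, 140 (its x) x 230 (its y) x 50 mm high, 3 kg, standing on the bench. Origin: centre of its underside; x and y along its sides, z up. Its flat top carries the black dial (axis at x 0, y +48 mm) at one end, the white round key (x -10, y -72 mm) at the other, and a small blank readout (look only) beside the key. It stands at varying places and turned up to 0.8 rad either way.
- torque_dial (a joint): angle of the click-stop dial in rad: 0 at the start, growing clockwise seen from above. Stops (clicks) every 30 degrees = 0.5236 rad, so four clicks = 2.094. Between stops it resists with up to about 0.09 N m (2.2 N at the post), hardest a quarter of the way on from a stop; past half way it snaps on by itself to the next stop, away from the pushing finger. End stops at -1.6 and 4.2 rad.
- dial_axis (a point): point on the dial's axis at the level of its upper face, 62 mm above the bench, fixed to the controller (its z is the dial's axis, up). The dial is a black knurled disc of 100 mm diameter; twelve white marks on the box round it stand at the stops.
- post (a point): middle of the dial's upright aluminium finger post, turning with the dial: 12 mm diameter, 40 mm from the dial's axis, 62 to 87.5 mm above the bench. At the start it stands on the controller's -x side of the axis. The disc's face is otherwise flat (1 mm boss in the middle). It moves freely only along its circle: pushed askew it wedges and the box slides.
- store_key (a joint): travel of the store key in m: 0 up, 0.005 fully down; it is sprung (2 N to start, 4.5 N fully down) and comes up when let go.
- key_top (a point): centre of the top of the store key, a white round push key of 33 mm diameter standing 62 mm above the bench (12 mm above the box's top), pressed straight down. A low black collar of 45 mm diameter, 54 mm above the bench, surrounds it.
- torque_driver: bystander: black torque screwdriver lying on the bench to the left of the controller, 34 x 186 x 34 mm, lying along its y; origin under its middle
- parts_dish: bystander: round grey dish of small parts, 67 mm wide, 24 mm high; origin under its centre
- tape: bystander: roll of black tape lying flat, 62 mm wide, 19 mm high; origin under its centre

How it is judged (in metres and radians):
On the way, in this order (a step that is already met when the one before it is completed fails the run):
1. the dial rests at the fourth click, the key not yet pressed (value of joint torque_dial between 1.9744 and 2.2144 rad and value of joint store_key below 0.002 m), for 0.3 s.
2. the store key is pressed fully down (value of joint torque_dial between 1.9744 and 2.2144 rad and value of joint store_key above 0.004 m), for 0.04 s.
At the end, for the whole second after the job is handed in: the dial stands at rest at the fourth click from its start (2.094 rad within 0.12), the key was pressed at least 4 mm after that and is up again (less than 1 mm), and the controller stands flat where it was (its origin within 20 mm, the dial axis within 25 mm, the key within 30 mm) (value of joint torque_dial between 1.9744 and 2.2144 rad and velocity of joint torque_dial between -0.1 and 0.1 rad/s and value of joint store_key below 0.001 m and distance of controller from where it was at the start of the episode below 0.02 m and distance of dial_axis from where it was at the start of the episode below 0.025 m and distance of key_top from where it was at the start of the episode below 0.03 m and angle between controller's own z axis and vertical below 0.05 rad); the robot touches nothing.
It fails at once if the dial goes over the hump past the fourth click, or back over half a click from its start (value of joint torque_dial above 2.3562 rad or value of joint torque_dial below -0.2618 rad).
It fails at once if the key is pressed before the dial has reached the fourth click (value of joint store_key above 0.003 m and value of joint torque_dial below 1.8326 rad).
It fails at once if the post is taken between the fingers (grasp point within 8 mm of its axis, at its height) (horizontal distance between the grasp point and post below 0.008 m and z of the grasp point in the frame of dial_axis below 0.04 m).
It fails at once if the controller is lifted, tipped or shoved by more than 30 mm (height (world z) of controller above 0.012 m or angle between controller's own z axis and vertical above 0.12 rad or distance of controller from where it was at the start of the episode above 0.03 m).
It fails at once if the torque screwdriver, the dish or the tape is lifted or moved by more than 25 mm (distance of any of torque_driver, parts_dish, tape from where it was at the start of the episode above 0.025 m).
It also fails if it takes over 64 s, if anything falls off the work surface, if the arm or the gripper's body presses on something with over 40 N, if the wrist force passes 120 N, or if a joint passes its speed limit or range.

## Working session

There is one attempt and no reset: what is moved stays moved. The work goes in short steps, Python scripts to look and compute and a tool call to move; the robot and the scene stay as the last step left them, time stands still between calls to the robot, and variables do not carry over. Pictures are saved under pics/ and viewed, and the job is handed in when it is done.

Besides the shell and the picture viewer there is one more tool, called after "Request:" as name(argument=value, ...) on one line, values as JSON. carry_out: Moves the arm, as the interface text tells. Its arguments: {"type":"object","properties":{"series":{"type":"array","items":{"type":"array","items":{"type":"number"}}},"claw":{"type":"number"},"grip_force":{"type":"number"}},"required":["series"]}

```bash
mkdir -p pics; python3 - <<'E'
from rig import robot
import cv2,numpy as np
s=robot.read_state();print(s)
for n in ["top","scene","wrist"]:
    cv2.imwrite(f"pics/{n}0.png",robot.camera(n)); print(n,robot.calibration(n))
E
```

```text
{'t': 0.0, 'joints': array([58.2351642 , 24.93612913,  1.42974114, 90.19091988, -0.66550368,
       64.97432334, -4.30444513]), 'qvel': array([ 0.04592554, -0.02471936,  0.04311447, -0.03788266, -0.02349003,
        0.06630427, -0.16358312]), 'effort': array([ 1.12774435e-04, -6.67847013e+01,  9.85125303e-01, -3.14453852e+01,
       -6.03415235e-02,  4.30399377e-02,  1.72591394e-04]), 'tcp_pos': array([ 0.27256216, -0.56177131,  0.18823603]), 'orientation': array([[ 8.99699704e-01,  4.36508615e-01, -8.19335374e-04],
       [ 4.36509366e-01, -8.99698620e-01,  1.40252560e-03],
       [-1.24940396e-04, -1.61949944e-03, -9.99998681e-01]]), 'wrist_force': array([ 0.34283484, -0.37421541, -0.44163176]), 'torque': array([ 0.04704566, -0.02350898, -0.02565678]), 'gripper_width': 0.0918083873236092}
top {'fx': 463.2345842324474, 'fy': 463.2345842324474, 'cx': 273.36048310910763, 'cy': 214.00454307509818, 'rvec': array([ 2.20321915, -2.1529725 ,  0.08719808]), 'tvec': array([0.02994003, 0.52927695, 1.16581187])}
scene {'fx': 437.3727253819618, 'fy': 437.3727253819618, 'cx': 287.07031180883916, 'cy': 208.32638179453556, 'rvec': array([ 0.92116554, -2.26178013,  1.30788505]), 'tvec': array([0.39343837, 0.21401534, 1.0927414 ])}
wrist {'fx': 319.9891031102871, 'fy': 319.9891031102871, 'cx': 277.2530372026793, 'cy': 209.40700124735068, 'mount': array([[-4.09806108e-04, -9.57486574e-01, -2.88477544e-01,
         7.73012202e-02],
       [ 9.99999819e-01, -2.65439302e-04, -5.39561810e-04,
         3.28274803e-04],
       [ 4.40049911e-04, -2.88477713e-01,  9.57486509e-01,
        -1.95163947e-01],
       [ 0.00000000e+00,  0.00000000e+00,  0.00000000e+00,
         1.00000000e+00]])}
```

View pics/top0.png

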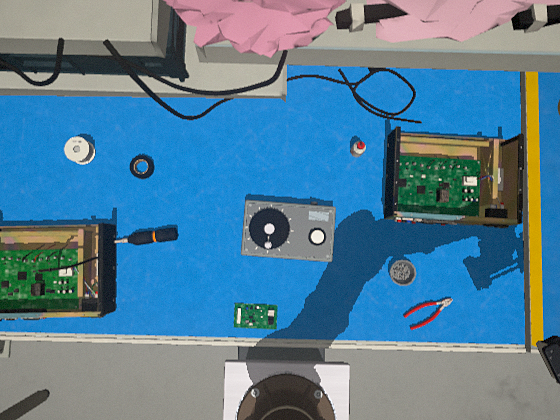

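View pics/scene0.png

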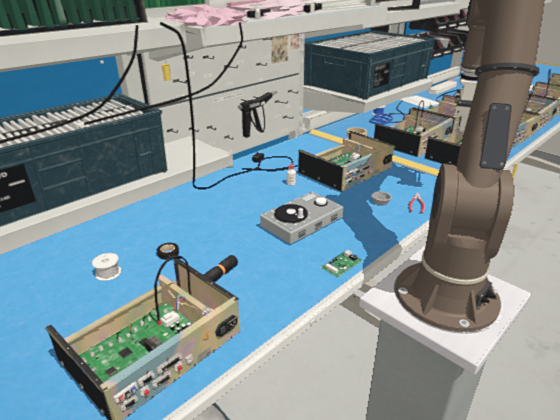

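The top view shows the controller near (288,228). The dial is near (269,229), the post at about (268,244) on the robot side, and the key near (317,237). Next I'll measure these more finely.

```bash
cat > h.py <<'E'
import numpy as np,cv2
from rig import robot
def ray(name,px,pose=None):
    c=robot.calibration(name)
    d=np.array([(px[0]-c['cx'])/c['fx'],(px[1]-c['cy'])/c['fy'],1.])
    if name=='wrist':
        M=c['mount'];p,R=pose
        return p+R@M[:3,3], R@(M[:3,:3]@d)
    R=cv2.Rodrigues(c['rvec'])[0]
    return -R.T@c['tvec'],R.T@d
def onz(name,px,z,pose=None):
    o,d=ray(name,px,pose); return o+d*(z-o[2])/d[2]
def proj(name,P,pose=None):
    c=robot.calibration(name);P=np.asarray(P,float)
    if name=='wrist':
        M=c['mount'];p,R=pose
        q=M[:3,:3].T@(R.T@(P-p)-M[:3,3])
    else: q=cv2.Rodrigues(c['rvec'])[0]@P+c['tvec']
    return np.array([c['fx']*q[0]/q[2]+c['cx'],c['fy']*q[1]/q[2]+c['cy']])
E
python3 - <<'E'
from h import *
im=cv2.imread('pics/top0.png')
cr=im[185:270,230:345]
cv2.imwrite('pics/top0c.png',cv2.resize(cr,None,fx=6.5,fy=6.5,interpolation=cv2.INTER_CUBIC))
for n,p,z in [('dial',(269,229),.062),('key',(317,237),.062),('post',(268,244.5),.0875)]: print(n,onz('top',p,z))
# contours
g=cv2.cvtColor(im,cv2.COLOR_BGR2GRAY);
hsv=cv2.cvtColor(im,cv2.COLOR_BGR2HSV)
m=((g>225)).astype(np.uint8); m[:185]=0;m[270:]=0;m[:,:230]=0;m[:,345:]=0
n,l,st,c=cv2.connectedComponentsWithStats(m)
for i in range(1,n):
    if st[i,4]>8: print(st[i],c[i])
E
```

```text
dial [0.48772561 0.05191762 0.062     ]
key [ 0.47071527 -0.06690979  0.062     ]
post [0.44905229 0.05312808 0.0875    ]
[265 224   9   9  61] [269.04918033 228.21311475]
[311 231  13  12 117] [317.14529915 236.2991453 ]
[265 244   6   4  16] [267.375 245.125]
```

View pics/top0c.png

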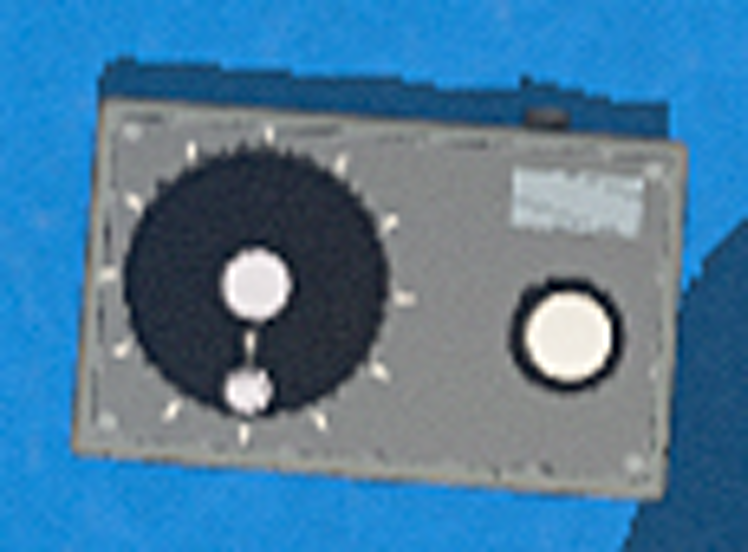

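View pics/wrist0.png

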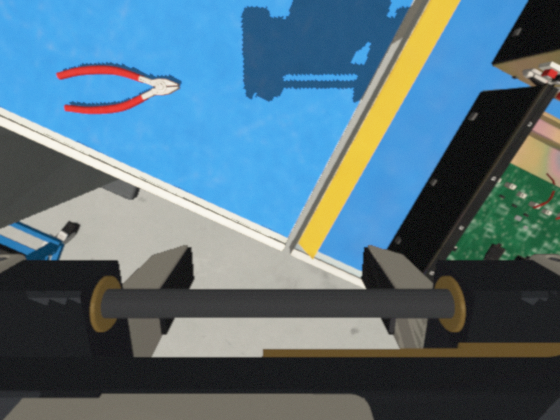

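Request:
carry_out(series=[[10,25,10,0,0,3],[27,67,20,0,0,8],[45,112,30,0,0,14],[63,157,40,0,0,20],[81,202,50,0,0,26],[99,247,62,0,0,32],[117,292,62,0,0,38],[135,337,62,0,0,44],[153,382,62,0,0,50],[171,427,62,0,0,55],[190,472,62,0,0,60],[205,510,62,0,0,64]], claw=0)

```text
t: 1.35
tcp_pos: [0.4783, -0.0496, 0.2512]
orientation: [[-0.003, 1.0, 0.001], [1.0, 0.003, 0.0], [0.0, 0.001, -1.0]]
wrist_force: [0.6, -0.9, 0.4]
gripper_width: 0.002
```

Request:
carry_out(series=[[9,22,0,0,0,0],[9,22,0,0,0,0],[9,22,0,0,0,0],[9,22,0,0,0,0]])

```text
t: 1.75
tcp_pos: [0.4864, -0.0317, 0.2508]
orientation: [[0.004, 1.0, -0.001], [1.0, -0.004, -0.001], [-0.001, -0.001, -1.0]]
wrist_force: [-0.0, 0.0, 0.7]
gripper_width: 0.0006
```

```bash
python3 - <<'E'
from h import *
s=robot.read_state()
im=robot.camera('wrist');cv2.imwrite('pics/w1.png',im)
np.savez('w1.npz',p=s['tcp_pos'],R=s['orientation'])
print(s['t'],s['joints'],s['tcp_pos'],s['orientation'],s['wrist_force'],s['gripper_width'])
E
```

```text
1.75 [ 21.03219037  11.61610747 -27.98045921 101.46188326   5.86830385
  68.39288703  -8.85661619] [ 0.48640263 -0.03173691  0.25082029] [[ 3.93376322e-03  9.99992061e-01 -6.34878735e-04]
 [ 9.99992039e-01 -3.93418667e-03 -6.67105919e-04]
 [-6.69598354e-04 -6.32249444e-04 -9.99999576e-01]] [-0.04789115  0.02218742  0.68867993] 0.0006122414520603131
```

View pics/w1.png

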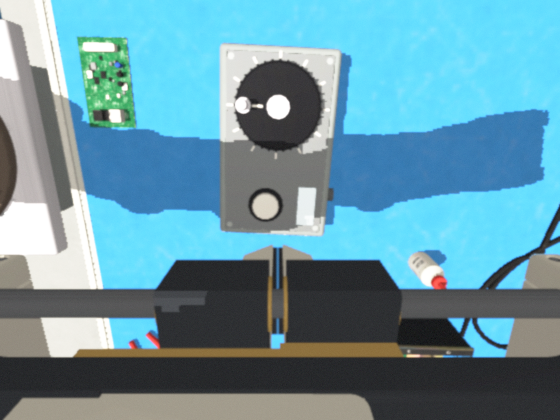

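The wrist view shows the dial boss at (278,106), the post at (241,104), the key at (265,206), and the closed fingers at the bottom centre.

```bash
python3 - <<'E'
from h import *
im=cv2.imread('pics/w1.png');d=np.load('w1.npz');P=(d['p'],d['R'])
cv2.imwrite('pics/w1c.png',cv2.resize(im[35:245,205:350],None,fx=2.8,fy=2.8,interpolation=cv2.INTER_CUBIC))
g=cv2.cvtColor(im,cv2.COLOR_BGR2GRAY)
# disc: black
m=(g<60).astype(np.uint8); m[:50]=0;m[160:]=0;m[:,:225]=0;m[:,:225]=0;m[:,340:]=0
n,l,st,c=cv2.connectedComponentsWithStats(m)
i=1+np.argmax(st[1:,4]);cs,_=cv2.findContours((l==i).astype(np.uint8),0,1)
k=max(cs,key=cv2.contourArea);h=cv2.convexHull(k);e=cv2.fitEllipse(h);print('disc',e)
D=onz('wrist',e[0],.060,P);print('dial from disc',D)
m=(g>200).astype(np.uint8); m[:85]=0;m[125:]=0;m[:,:225]=0;m[:,300:]=0
n,l,st,c=cv2.connectedComponentsWithStats(m)
for i in range(1,n):
    if st[i,4]>20: print(st[i],c[i],onz('wrist',c[i],.063,P),onz('wrist',c[i],.0875,P))
for n_,p in [('key',(265,206))]: 
    mm=(g>110).astype(np.uint8); sub=np.zeros_like(mm);sub[188:224,248:283]=1
    n,l,st,c=cv2.connectedComponentsWithStats(mm*sub)
    for i in range(1,n): 
        if st[i,4]>50: print('key',st[i],c[i],onz('wrist',c[i],.062,P))
print('top boss',onz('top',(269.05,228.21),.063),'key',onz('top',(317.15,236.3),.062),'post',onz('top',(268.15,245),.0875))
# scene cross
print('boss in scene',proj('scene',D),'fingertip top px',proj('top',d['p']))
E
```

```text
disc ((278.1357727050781, 105.28580474853516), (84.17130279541016, 89.66505432128906), 2.7701406478881836)
dial from disc [0.4869839  0.05421348 0.06      ]
[225  85  24  40 581] [233.0172117  104.50774527] [0.435654   0.05521414 0.063     ] [0.43889504 0.05461278 0.0875    ]
[267  95  23  24 441] [277.73922902 106.47165533] [0.4865223  0.05286502 0.063     ] [0.48650878 0.05241396 0.0875    ]
key [252 193  27  26 554] [265.01444043 205.73646209] [ 0.47017009 -0.06508229  0.062     ]
key [248 212  35  12 143] [264.76223776 220.16783217] [ 0.46955821 -0.08409742  0.062     ]
top boss [0.48962957 0.05182891 0.063     ] key [ 0.47244912 -0.06725312  0.062     ] post [0.44785928 0.05273799 0.0875    ]
boss in scene [289.17497664 211.43954921] fingertip top px [308.53497734 225.99782409]
```

View pics/w1c.png

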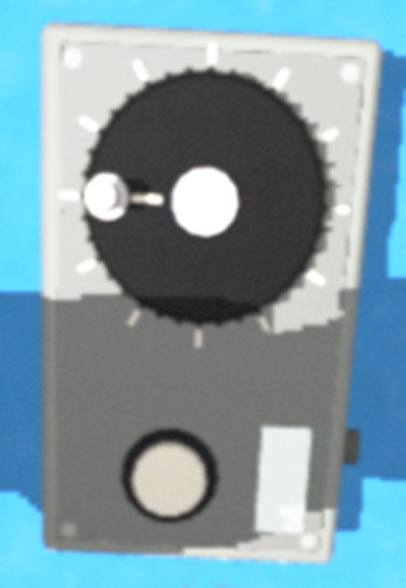

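```bash
cat >> h.py <<'E'
C=np.array([.4875,.0530]);PHI0=177.
def tcp(th,s=15.5,r=40.):
    f=np.radians(PHI0-th);er=np.array([np.cos(f),np.sin(f)]);et=np.array([np.sin(f),-np.cos(f)])
    return np.r_[(C*1000+r*er-s*et),PHI0-th-90]
E
python3 - <<'E'
from h import *
s=robot.read_state();print(s['t'],s['tcp_pos'],s['qvel'])
print(tcp(0,32)-[487,-30,0,89.8], tcp(0,15.5))
E
```

```text
1.8 [ 0.48645295 -0.03181654  0.25088471] [ 0.20256591 -0.02710787 -0.15262182 -0.09952723  0.06043764 -0.04772364
 -0.19967541]Traceback (most recent call last):
  File "<stdin>", line 3, in <module>
ValueError: operands could not be broadcast together with shapes (3,) (4,)
```

Request:
carry_out(series=[[-15,20,-10,0,0,-1],[-30,42,-30,0,0,-2],[-40,55,-60,0,0,-2.8],[-40,55,-95,0,0,-2.8],[-40,55,-125,0,0,-2.8],[-40,55,-145,0,0,-2.8],[-40,55,-150,0,0,-2.8],[-40,55,-150,0,0,-2.8],[-40,55,-150,0,0,-2.8]])

```text
t: 2.7
tcp_pos: [0.4476, 0.0244, 0.102]
orientation: [[0.052, 0.999, 0.001], [0.999, -0.052, -0.0], [0.0, 0.001, -1.0]]
wrist_force: [0.1, 0.1, 0.2]
gripper_width: 0.0003
```

```bash
python3 - <<'E'
from h import *
s=robot.read_state();print(s['t'],s['joints'],s['tcp_pos'],s['wrist_force'],s['orientation'][:,0])
P=(s['tcp_pos'],s['orientation'])
im=robot.camera('wrist');cv2.imwrite('pics/w2.png',im)
print(proj('wrist',s['tcp_pos'],P),proj('wrist',[.4476,.0551,.0875],P),proj('wrist',[.4875,.053,.063],P))
E
```

```text
2.7 [ 14.00041266  17.35952683 -29.07834309 118.30648063  11.48184833
  46.90918604 -24.81731124] [0.44762037 0.0243823  0.10203282] [0.08226066 0.0630097  0.23200663] [5.18394485e-02 9.98655430e-01 6.57357677e-05]
[278.15972569 236.79297471] [275.68703532 186.02518576] [329.575451   178.84126402]
```

View pics/w2.png

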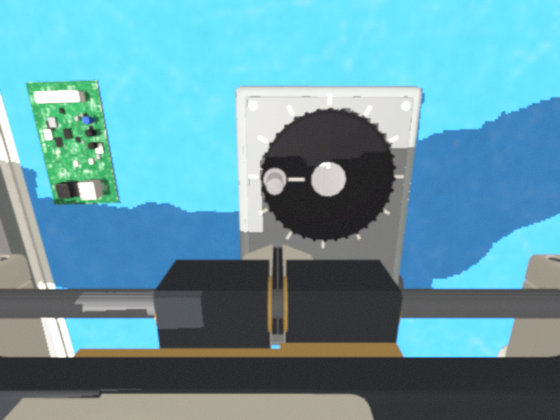

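```bash
python3 - <<'E'
from h import *
im=cv2.imread('pics/w2.png')
cv2.imwrite('pics/w2c.png',cv2.resize(im[150:300,200:370],None,fx=4.5,fy=4,interpolation=cv2.INTER_CUBIC))
E
```

```text
(no output)
```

View pics/w2c.png

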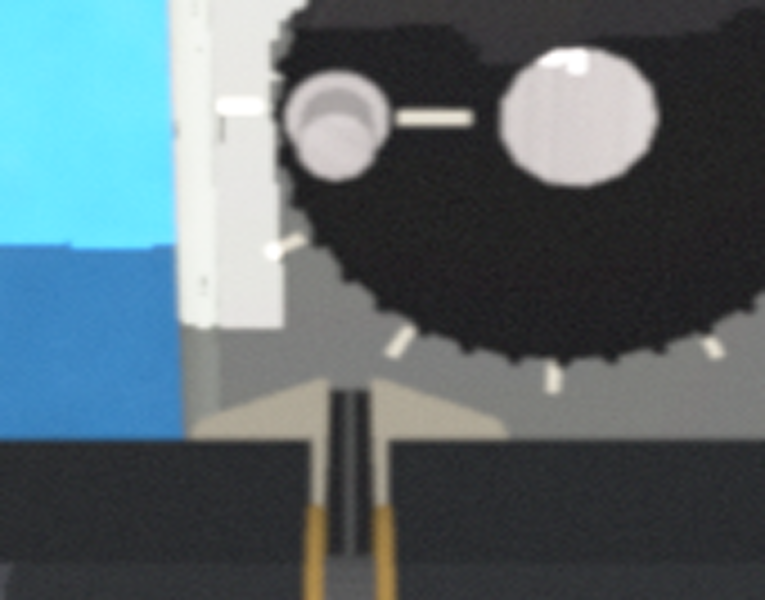

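```bash
python3 - <<'E'
from h import *
im=robot.camera('scene');t=robot.read_state()['tcp_pos']
q=proj('scene',t);print(q)
x,y=int(q[0]),int(q[1])
cv2.imwrite('pics/s2c.png',cv2.resize(im[y-60:y+40,x-60:x+60],None,fx=6,fy=6,interpolation=cv2.INTER_CUBIC))
E
```

```text
[305.80859065 200.29392718]
```

View pics/s2c.png

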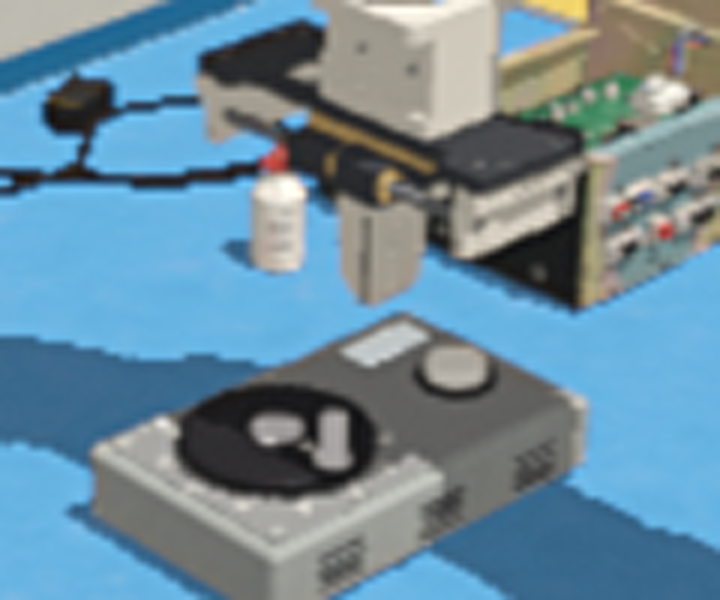

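```bash
python3 - <<'E'
from h import *
s=robot.read_state();t=s['tcp_pos'];R=s['orientation'];P=(t,R)
x0,y0=305,200
for h in (0,.01,.02,.03,.037):
  for x in (-.0095,0,.0095):
    w=t+R@np.array([x,0,-h]); q=proj('scene',w)
    print(h,x,'wrist',proj('wrist',w,P).round(1),'scene crop',((q-[x0-60,y0-60])*6).round())
E
```

```text
0 -0.0095 wrist [278.2 250.2] scene crop [378. 356.]
0 0 wrist [278.2 236.8] scene crop [365. 362.]
0 0.0095 wrist [278.2 223.1] scene crop [351. 368.]
0.01 -0.0095 wrist [278.2 256.7] scene crop [379. 338.]
0.01 0 wrist [278.2 242.7] scene crop [365. 344.]
0.01 0.0095 wrist [278.2 228.4] scene crop [352. 350.]
0.02 -0.0095 wrist [278.2 263.8] scene crop [380. 320.]
0.02 0 wrist [278.2 249.3] scene crop [366. 326.]
0.02 0.0095 wrist [278.2 234.3] scene crop [352. 332.]
0.03 -0.0095 wrist [278.3 271.7] scene crop [380. 302.]
0.03 0 wrist [278.3 256.5] scene crop [367. 308.]
0.03 0.0095 wrist [278.3 240.8] scene crop [353. 314.]
0.037 -0.0095 wrist [278.3 277.7] scene crop [381. 289.]
0.037 0 wrist [278.3 262. ] scene crop [367. 295.]
0.037 0.0095 wrist [278.3 245.8] scene crop [353. 301.]
```

Request:
carry_out(series=[[0,0,-10,0,0,0],[0,0,-20,0,0,0],[0,0,-28,0,0,0],[0,0,-33,0,0,0],[0,0,-34,0,0,0],[0,0,-34,0,0,0]])

```text
t: 3.4
tcp_pos: [0.4467, 0.0248, 0.0668]
orientation: [[0.051, 0.999, -0.001], [0.999, -0.051, 0.0], [0.0, -0.001, -1.0]]
wrist_force: [-0.0, -0.6, 0.0]
gripper_width: 0.0003
```

```bash
cat >> h.py <<'E'
def snap(tag,x0=200,y0=130,x1=380,y1=300,f=4):
    s=robot.read_state();P=(s['tcp_pos'],s['orientation'])
    im=robot.camera('wrist');cv2.imwrite(f'pics/{tag}.png',cv2.resize(im[y0:y1,x0:x1],None,fx=f,fy=3.4,interpolation=cv2.INTER_CUBIC))
    cv2.imwrite(f'pics/{tag}_full.png',im)
    np.savez(f'{tag}.npz',p=P[0],R=P[1])
    print('t',s['t'],s['tcp_pos'].round(4),'F',s['wrist_force'].round(2),'M',s['torque'].round(2),'hd',np.degrees(np.arctan2(P[1][1,0],P[1][0,0])).round(2),'j',s['joints'].round(1))
    for th in (0,30,60,90,120):
        f=np.radians(PHI0-th);w=np.r_[C+.04*np.array([np.cos(f),np.sin(f)]),.0875];print(th,proj('wrist',w,P).round(1),end=' ')
    print('boss',proj('wrist',np.r_[C,.063],P).round(1))
    return s
E
python3 - <<'E'
from h import *
snap('w3')
im=robot.camera('scene');x,y=305,200
cv2.imwrite('pics/s3c.png',cv2.resize(im[y-60:y+40,x-60:x+60],None,fx=6,fy=6,interpolation=cv2.INTER_CUBIC))
E
```

```text
t 3.4 [0.4467 0.0248 0.0668] F [-0.05 -0.56  0.  ] M [-0.01 -0.07 -0.  ] hd 87.09 j [ 12.5  20.4 -27.9 120.6  14.1  42.2 -27.3]
0 [277.1 200.3] 30 [286.9 165. ] 60 [314.7 137.6] 90 [352.9 127.3] 120 [389.7 137.7] boss [339.9 190.4]
```

View pics/w3.png

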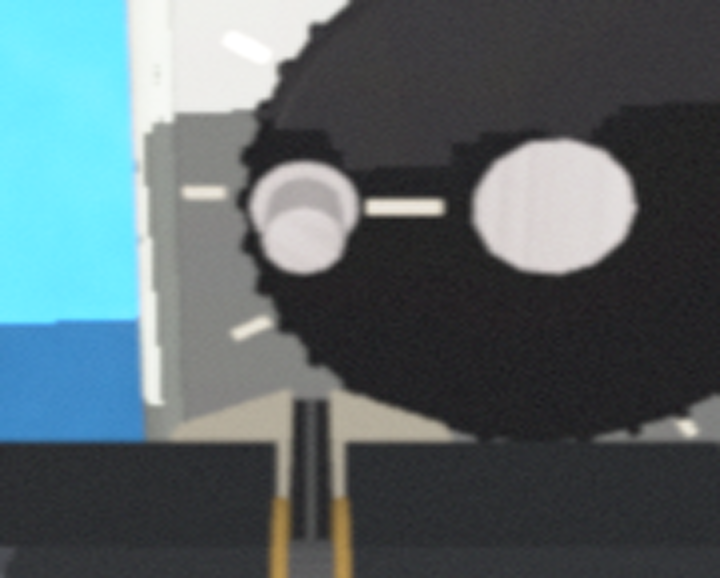

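View pics/s3c.png

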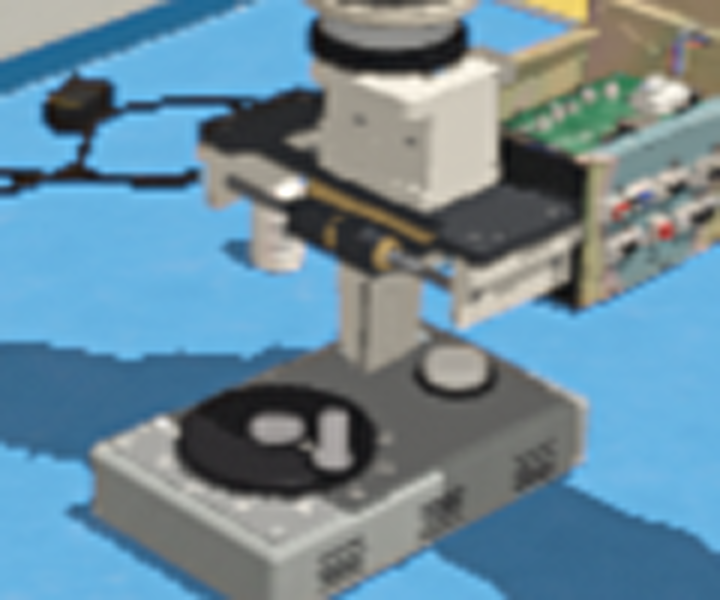

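```bash
python3 - <<'E'
from h import *
d=np.load('w3.npz');P=(d['p'],d['R'])
px=np.array([365,368])/6+[245,140]
print('scene tip on z', [onz('scene',px,z).round(4) for z in (.067,.085,.1)])
pw=(277,246.5)
print('wrist', [onz('wrist',pw,z,P).round(4) for z in (.067,.085,.1)])
o1,d1=ray('scene',px);o2,d2=ray('wrist',pw,P)
A=np.c_[d1,-d2];k=np.linalg.lstsq(A,o2-o1,rcond=None)[0];print(o1+k[0]*d1,o2+k[1]*d2)
print('check scene post top', (np.array(proj('scene',[.4476,.0551,.0875]))-[245,140])*6,'boss',(np.array(proj('scene',[.4875,.053,.063]))-[245,140])*6,'key',(np.array(proj('scene',[.471,-.066,.062]))-[245,140])*6)
E
```

```text
scene tip on z [array([ 0.4849, -0.0184,  0.067 ]), array([0.4637, 0.006 , 0.085 ]), array([0.446 , 0.0263, 0.1   ])]
wrist [array([0.4456, 0.0181, 0.067 ]), array([0.446 , 0.0258, 0.085 ]), array([0.4464, 0.0323, 0.1   ])]
[0.44367922 0.02897137 0.10198888] [0.44636932 0.03247749 0.10041345]
check scene post top [322.42937274 409.61357156] boss [266.03742519 422.26375697] key [444.68622233 354.14708849]
```

Request:
carry_out(series=[[0,0,-1.5,0,0,0],[0,0,-3,0,0,0],[0,0,-4,0,0,0],[0,0,-5,0,0,0],[0,0,-6,0,0,0],[0,0,-6,0,0,0]])

```text
t: 4.1
tcp_pos: [0.4468, 0.0247, 0.0609]
orientation: [[0.051, 0.999, -0.0], [0.999, -0.051, -0.0], [-0.0, -0.0, -1.0]]
wrist_force: [0.0, -0.0, 1.5]
gripper_width: 0.0005
```

Request:
carry_out(series=[[0,0,-0.7,0,0,0],[0,0,-1,0,0,0],[0,0,-1,0,0,0]])

```text
t: 4.4
tcp_pos: [0.4468, 0.0247, 0.06]
orientation: [[0.051, 0.999, -0.0], [0.999, -0.051, -0.0], [-0.0, -0.0, -1.0]]
wrist_force: [0.1, 0.0, -0.3]
gripper_width: 0.0006
```

Request:
carry_out(series=[[0,0,-0.7,0,0,0],[0,0,-1.4,0,0,0],[0,0,-2,0,0,0],[0,0,-2,0,0,0]])

```text
t: 4.8
tcp_pos: [0.4468, 0.0247, 0.0579]
orientation: [[0.051, 0.999, -0.0], [0.999, -0.051, -0.0], [-0.0, -0.0, -1.0]]
wrist_force: [-0.5, -0.3, 0.6]
gripper_width: 0.0004
```

Request:
carry_out(series=[[0,0,-1,0,0,0],[0,0,-2,0,0,0],[0,0,-3,0,0,0],[0,0,-3,0,0,0]])

```text
t: 5.2
tcp_pos: [0.4467, 0.0247, 0.0549]
orientation: [[0.051, 0.999, -0.0], [0.999, -0.051, -0.0], [-0.0, -0.0, -1.0]]
wrist_force: [0.7, 0.4, 0.7]
gripper_width: 0.0002
```

Request:
carry_out(series=[[0,0,-1.5,0,0,0],[0,0,-3,0,0,0],[0,0,-4.5,0,0,0],[0,0,-6,0,0,0],[0,0,-7,0,0,0],[0,0,-7,0,0,0]])

```text
t: 5.8
tcp_pos: [0.4467, 0.0247, 0.0479]
orientation: [[0.051, 0.999, -0.0], [0.999, -0.051, -0.0], [-0.0, -0.0, -1.0]]
wrist_force: [0.6, 0.8, -0.4]
gripper_width: 0.0007
```

```bash
python3 - <<'E'
from h import *
snap('w4')
im=robot.camera('scene');x,y=305,200
cv2.imwrite('pics/s4c.png',cv2.resize(im[y-60:y+40,x-60:x+60],None,fx=6,fy=6,interpolation=cv2.INTER_CUBIC))
E
```

```text
t 5.8 [0.4467 0.0247 0.0479] F [ 0.58  0.76 -0.37] M [-0.04 -0.06  0.01] hd 87.08 j [ 11.6  22.1 -27.1 121.7  15.6  39.5 -28.8]
0 [276.9 209.8] 30 [287.9 170.7] 60 [318.9 140.3] 90 [361.8 128.7] 120 [402.9 140.4] boss [345.8 197.7]
```

View pics/w4.png

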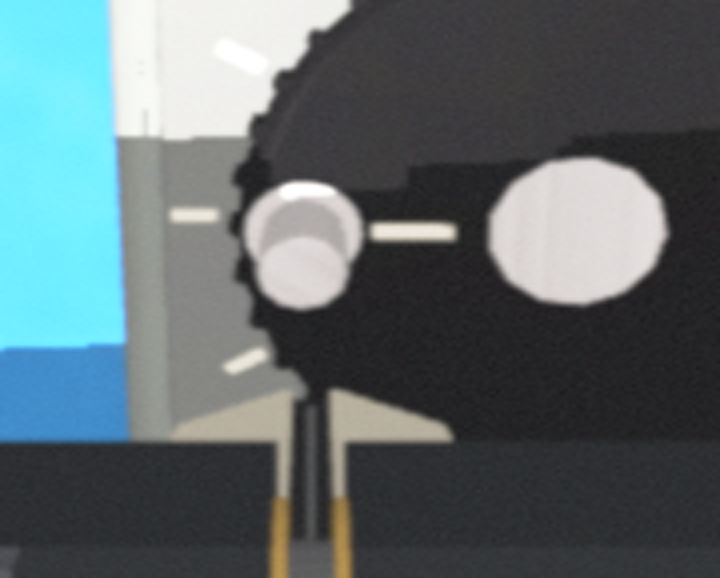

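View pics/s4c.png

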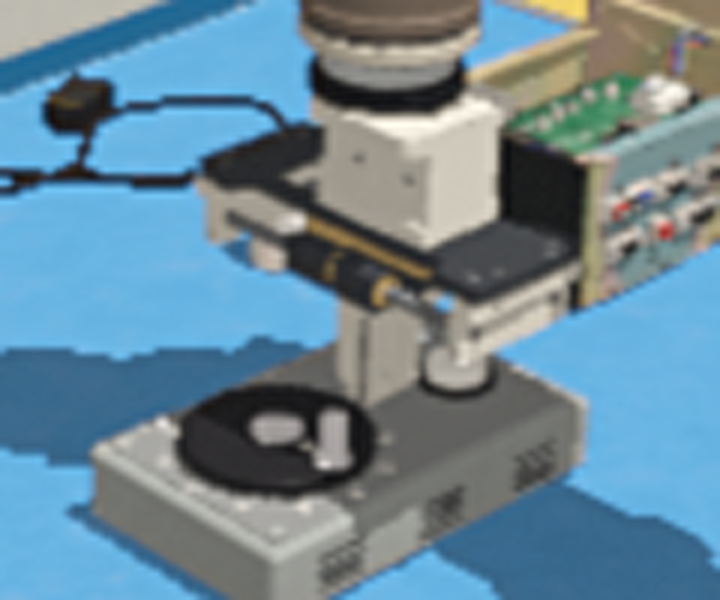

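Request:
carry_out(series=[[0,0,-2,0,0,0],[0,0,-4,0,0,0],[0,0,-6,0,0,0],[0,0,-8,0,0,0],[0,0,-9,0,0,0],[0,0,-10,0,0,0],[0,0,-10,0,0,0]])

```text
t: 6.6
tcp_pos: [0.4468, 0.0247, 0.0379]
orientation: [[0.051, 0.999, -0.0], [0.999, -0.051, -0.0], [-0.0, -0.0, -1.0]]
wrist_force: [0.9, 0.7, -0.6]
gripper_width: 0.0004
```

```bash
python3 - <<'E'
from h import *
s=snap('w5')
im=robot.camera('scene');x,y=305,200
cv2.imwrite('pics/s5c.png',cv2.resize(im[y-60:y+40,x-60:x+60],None,fx=6,fy=6,interpolation=cv2.INTER_CUBIC))
t=s['tcp_pos'];R=s['orientation']
for yy in (-.095,.095):
  for z in (.06,.08,.1,.12):
    w=t+R@np.array([.0,yy,0]);w[2]=z;print(yy,z,((proj('scene',w)-[245,140])*6+[12,8]).round())
E
```

```text
t 6.6 [0.4468 0.0247 0.0379] F [ 0.85  0.7  -0.63] M [ 0.01 -0.12 -0.  ] hd 87.08 j [ 11.1  23.  -26.6 122.2  16.4  38.1 -29.6]
0 [276.8 215.8] 30 [288.5 174.4] 60 [321.6 142.1] 90 [367.4 129.8] 120 [411.2 142.2] boss [349.5 202.2]
-0.095 0.06 [517. 519.]
-0.095 0.08 [519. 483.]
-0.095 0.1 [521. 447.]
-0.095 0.12 [524. 410.]
0.095 0.06 [247. 376.]
0.095 0.08 [247. 342.]
0.095 0.1 [248. 308.]
0.095 0.12 [248. 273.]
```

View pics/w5.png

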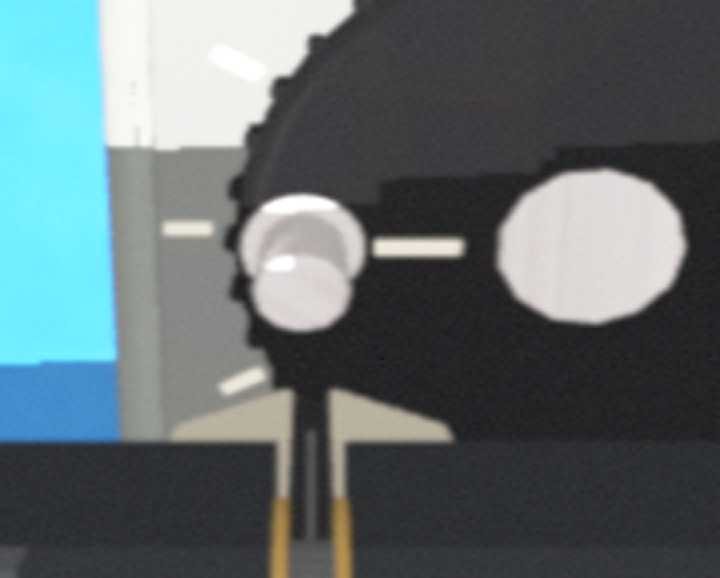

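View pics/s5c.png

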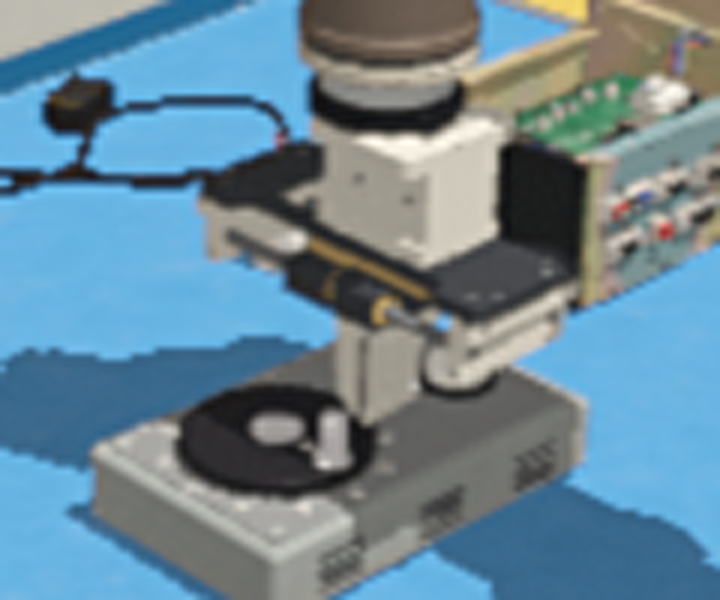

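Request:
carry_out(series=[[0,0,-1.5,0,0,0],[0,0,-3,0,0,0],[0,0,-4,0,0,0],[0,0,-5,0,0,0],[0,0,-5,0,0,0]])

```text
t: 7.2
tcp_pos: [0.4467, 0.0247, 0.0329]
orientation: [[0.051, 0.999, -0.0], [0.999, -0.051, -0.0], [-0.0, -0.0, -1.0]]
wrist_force: [-0.1, 0.3, -0.2]
gripper_width: 0.0006
```

Request:
carry_out(series=[[0,0,-1,0,0,0],[0,0,-2,0,0,0],[0,0,-2,0,0,0]])

```text
t: 7.5
tcp_pos: [0.4468, 0.0247, 0.0309]
orientation: [[0.051, 0.999, -0.0], [0.999, -0.051, -0.0], [-0.0, -0.0, -1.0]]
wrist_force: [0.1, 1.0, -0.4]
gripper_width: 0.0006
```

Request:
carry_out(series=[[0,0,-1,0,0,0],[0,0,-2,0,0,0],[0,0,-2,0,0,0]])

```text
t: 7.8
tcp_pos: [0.4468, 0.0247, 0.0289]
orientation: [[0.051, 0.999, -0.0], [0.999, -0.051, -0.0], [-0.0, -0.0, -1.0]]
wrist_force: [-0.0, 0.5, 0.4]
gripper_width: 0.0003
```

Request:
carry_out(series=[[0,0,-1,0,0,0],[0,0,-1.5,0,0,0],[0,0,-1.5,0,0,0]])

```text
t: 8.1
tcp_pos: [0.4468, 0.0247, 0.0275]
orientation: [[0.051, 0.999, -0.0], [0.999, -0.051, -0.0], [-0.0, -0.0, -1.0]]
wrist_force: [-0.3, -0.3, 0.5]
gripper_width: 0.0003
```

Request:
carry_out(series=[[0.3,4,0,0,0,0],[0.6,8,0,0,0,0],[0.8,11,0,0,0,0],[0.9,13,0,0,0,0],[0.9,13,0,0,0,0],[0.9,13,0,0,0,0]])

```text
t: 8.7
tcp_pos: [0.4477, 0.0377, 0.0275]
orientation: [[0.051, 0.999, -0.0], [0.999, -0.051, -0.0], [-0.0, -0.0, -1.0]]
wrist_force: [-0.8, 0.2, 0.7]
gripper_width: 0.0006
```

```bash
python3 - <<'E'
from h import *
s=snap('w6')
E
```

```text
t 8.7 [0.4477 0.0377 0.0275] F [-0.78  0.2   0.69] M [-0.05 -0.11 -0.03] hd 87.09 j [  8.9  24.1 -26.  122.5  17.4  36.8 -32.1]
0 [276.2 249.9] 30 [288.4 208.1] 60 [323.  175.3] 90 [370.9 162.8] 120 [416.6 175.4] boss [351.6 231.1]
```

View pics/w6.png

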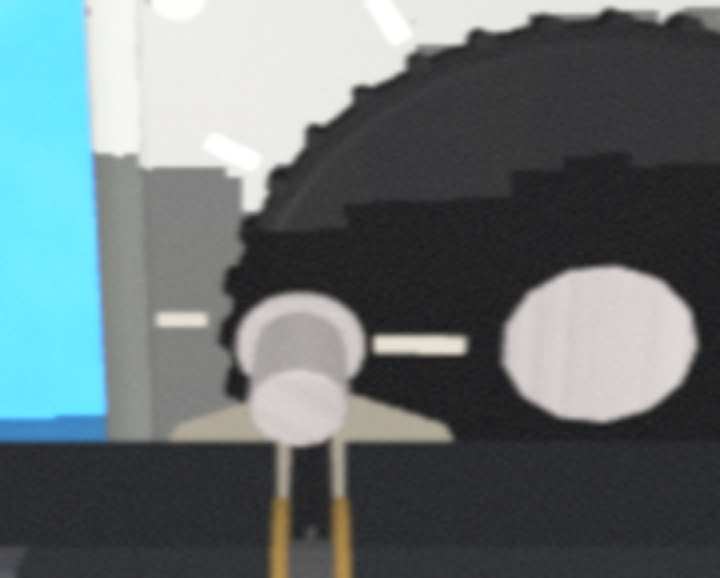

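```bash
cat >> h.py <<'E'
def rows(ths,base,s=15.5,z=0):
    return [[*(tcp(t,s)[:2]-base[:2]).round(1).tolist(),z,0,0,round(float(tcp(t,s)[2]-base[2]),1)] for t in ths]
E
python3 - <<'E'
from h import *
print(rows([0,2,4,6,8,10,12,14,16,18,18],[447.7,37.7,87.1]))
E
```

```text
[[-1.0, 1.9, 0, 0, 0, -0.1], [-1.4, 3.3, 0, 0, 0, -2.1], [-1.8, 4.8, 0, 0, 0, -4.1], [-2.1, 6.2, 0, 0, 0, -6.1], [-2.4, 7.7, 0, 0, 0, -8.1], [-2.7, 9.2, 0, 0, 0, -10.1], [-2.8, 10.7, 0, 0, 0, -12.1], [-3.0, 12.2, 0, 0, 0, -14.1], [-3.1, 13.7, 0, 0, 0, -16.1], [-3.1, 15.2, 0, 0, 0, -18.1], [-3.1, 15.2, 0, 0, 0, -18.1]]
```

Request:
carry_out(series=[[-0.6,1,0,0,0,0],[-1,1.9,0,0,0,-0.1],[-1.4,3.3,0,0,0,-2.1],[-1.8,4.8,0,0,0,-4.1],[-2.1,6.2,0,0,0,-6.1],[-2.4,7.7,0,0,0,-8.1],[-2.7,9.2,0,0,0,-10.1],[-2.7,9.2,0,0,0,-10.1]])

```text
t: 9.55
tcp_pos: [0.4449, 0.0466, 0.0275]
orientation: [[0.226, 0.974, -0.0], [0.974, -0.226, -0.001], [-0.001, -0.0, -1.0]]
wrist_force: [0.1, -1.3, 0.5]
gripper_width: 0.0004
```

```bash
python3 - <<'E'
from h import *
s=snap('w7')
E
```

```text
t 9.55 [0.4449 0.0466 0.0275] F [ 0.12 -1.33  0.54] M [-0.3  -0.04  0.01] hd 76.94 j [  5.7  23.6 -23.4 122.9  15.6  36.3 -41.7]
0 [279.7 266.6] 30 [283.8 224.9] 60 [311.4 187.8] 90 [356.3 167.6] 120 [404.4 171.7] boss [353.3 233.6]
```

View pics/w7.png

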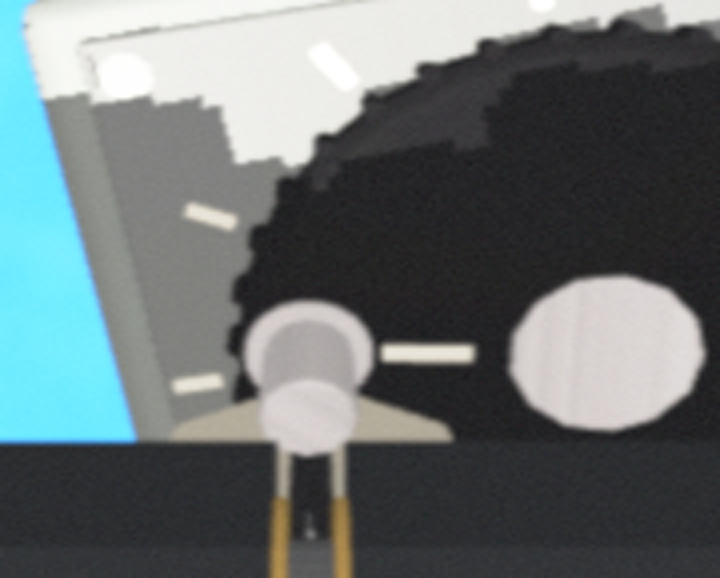

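```bash
cat >> h.py <<'E'
def ang(tag,cx,cy,z=.0875):
    d=np.load(f'{tag}.npz');w=onz('wrist',(200+(cx+.5)/4-.5,130+(cy+.5)/3.4-.5),z,(d['p'],d['R']))
    v=w[:2]-C;return w.round(4),'theta',round(PHI0-np.degrees(np.arctan2(v[1],v[0]))%360,1),'r',round(float(np.hypot(*v)),4)
E
python3 - <<'E'
from h import *
print(ang('w6',299,408),ang('w7',308,418),ang('w7',608,352,.063))
print(rows([12,14,16,18,20,20],[444.9,46.6,76.9]))
E
```

```text
(array([0.4468, 0.0552, 0.0875]), 'theta', np.float64(0.0), 'r', 0.0407) (array([0.4478, 0.0623, 0.0875]), 'theta', np.float64(10.2), 'r', 0.0408) (array([0.4867, 0.0534, 0.063 ]), 'theta', np.float64(24.7), 'r', 0.0009)
[[-0.0, 1.8, 0, 0, 0, -1.9], [-0.2, 3.3, 0, 0, 0, -3.9], [-0.3, 4.8, 0, 0, 0, -5.9], [-0.3, 6.3, 0, 0, 0, -7.9], [-0.3, 7.8, 0, 0, 0, -9.9], [-0.3, 7.8, 0, 0, 0, -9.9]]
```

Request:
carry_out(series=[[0,1.8,0,0,0,-1.9],[-0.2,3.3,0,0,0,-3.9],[-0.3,4.8,0,0,0,-5.9],[-0.3,6.3,0,0,0,-7.9],[-0.3,7.8,0,0,0,-9.9],[-0.3,7.8,0,0,0,-9.9]])

```text
t: 10.2
tcp_pos: [0.4448, 0.0551, 0.0276]
orientation: [[0.389, 0.921, 0.0], [0.921, -0.389, 0.0], [0.0, 0.0, -1.0]]
wrist_force: [-0.1, -0.1, -0.5]
gripper_width: 0.0004
```

```bash
python3 - <<'E'
from h import *
s=snap('w8')
print(rows([22,24,26,28,30,32,34,36,38,40,40],[*(s['tcp_pos'][:2]*1000),np.degrees(np.arctan2(s['orientation'][1,0],s['orientation'][0,0]))]))
E
```

```text
t 10.2 [0.4448 0.0551 0.0276] F [-0.13 -0.12 -0.48] M [-0.02 -0.06 -0.08] hd 67.13 j [  2.7  23.3 -20.9 123.   13.9  35.9 -50.8]
0 [283.3 281.2] 30 [279.6 240.7] 60 [299.8 200.9] 90 [340.1 174.1] 120 [388.8 170. ] boss [353.  235.4]
[[-0.1, 0.8, 0, 0, 0, -2.1], [-0.0, 2.3, 0, 0, 0, -4.1], [0.2, 3.7, 0, 0, 0, -6.1], [0.4, 5.2, 0, 0, 0, -8.1], [0.7, 6.7, 0, 0, 0, -10.1], [1.0, 8.2, 0, 0, 0, -12.1], [1.4, 9.6, 0, 0, 0, -14.1], [1.8, 11.0, 0, 0, 0, -16.1], [2.3, 12.5, 0, 0, 0, -18.1], [2.8, 13.9, 0, 0, 0, -20.1], [2.8, 13.9, 0, 0, 0, -20.1]]
```

View pics/w8.png

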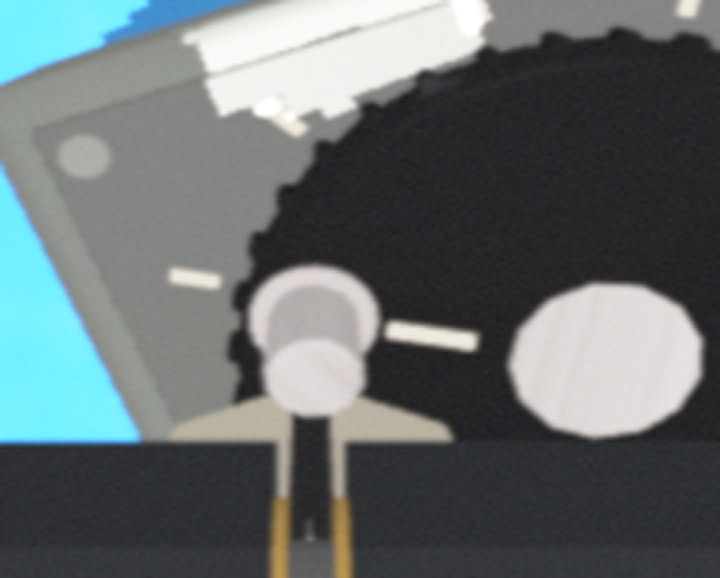

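The dial has snapped to click 1: the post is at (278.5,241) against a predicted (279.6,240.7). The model holds, so I'll carry on to the second click.

```bash
python3 - <<'E'
from h import *
print(rows([22,24,27,30,33,36,39,42,45,48,50,50],[444.8,55.1,67.1]))
E
```

```text
[[-0.1, 0.8, 0, 0, 0, -2.1], [0.0, 2.2, 0, 0, 0, -4.1], [0.3, 4.5, 0, 0, 0, -7.1], [0.7, 6.7, 0, 0, 0, -10.1], [1.2, 8.9, 0, 0, 0, -13.1], [1.9, 11.0, 0, 0, 0, -16.1], [2.6, 13.1, 0, 0, 0, -19.1], [3.5, 15.2, 0, 0, 0, -22.1], [4.4, 17.3, 0, 0, 0, -25.1], [5.5, 19.2, 0, 0, 0, -28.1], [6.2, 20.5, 0, 0, 0, -30.1], [6.2, 20.5, 0, 0, 0, -30.1]]
```

Request:
carry_out(series=[[-0.1,0.8,0,0,0,-2.1],[0.0,2.2,0,0,0,-4.1],[0.3,4.5,0,0,0,-7.1],[0.7,6.7,0,0,0,-10.1],[1.2,8.9,0,0,0,-13.1],[1.9,11.0,0,0,0,-16.1],[2.6,13.1,0,0,0,-19.1],[3.5,15.2,0,0,0,-22.1],[4.4,17.3,0,0,0,-25.1],[5.5,19.2,0,0,0,-28.1],[6.2,20.5,0,0,0,-30.1],[6.2,20.5,0,0,0,-30.1]])

```text
t: 11.45
tcp_pos: [0.4511, 0.0754, 0.0275]
orientation: [[0.798, 0.602, 0.0], [0.602, -0.798, 0.0], [0.0, 0.0, -1.0]]
wrist_force: [0.5, 0.2, -0.5]
gripper_width: 0.0
```

```bash
python3 - <<'E'
from h import *
s=snap('w9')
print(rows([52,54,57,60,63,66,69,72,75,78,80,80],[*(s['tcp_pos'][:2]*1000),np.degrees(np.arctan2(s['orientation'][1,0],s['orientation'][0,0]))]))
E
```

```text
t 11.45 [0.4511 0.0754 0.0275] F [ 0.53  0.23 -0.46] M [-0.   -0.03  0.02] hd 37.05 j [ -5.9  23.  -13.  122.3   8.7  35.5 -78. ]
0 [306.  310.6] 30 [281.8 279.5] 60 [278.  238.8] 90 [298.1 198.8] 120 [338.4 171.9] boss [351.8 233.7]
[[0.8, 1.5, 0, 0, 0, -2.0], [1.7, 2.7, 0, 0, 0, -4.0], [3.0, 4.5, 0, 0, 0, -7.0], [4.5, 6.2, 0, 0, 0, -10.0], [6.0, 7.9, 0, 0, 0, -13.0], [7.6, 9.4, 0, 0, 0, -16.0], [9.3, 10.9, 0, 0, 0, -19.0], [11.1, 12.2, 0, 0, 0, -22.0], [13.0, 13.5, 0, 0, 0, -25.0], [14.9, 14.7, 0, 0, 0, -28.0], [16.2, 15.4, 0, 0, 0, -30.0], [16.2, 15.4, 0, 0, 0, -30.0]]
```

View pics/w9.png

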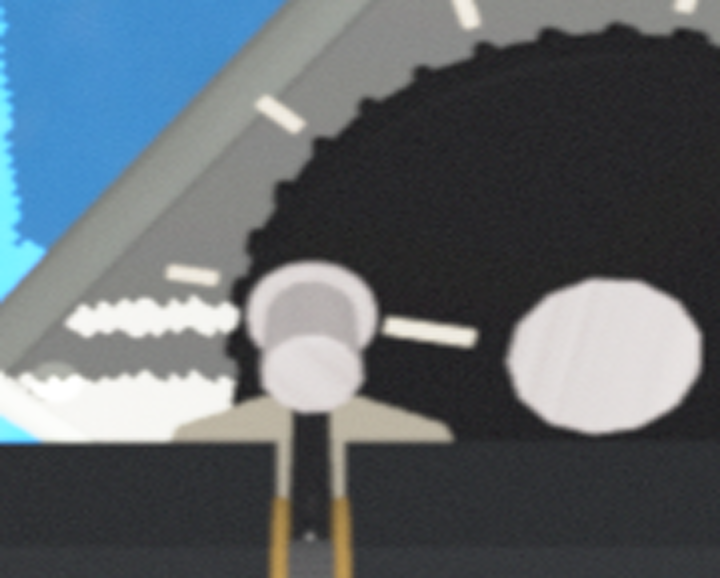

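The dial is at click 2: the post is at about (278,240) against a predicted (278,239). Next is the third click.

Request:
carry_out(series=[[0.8,1.5,0,0,0,-2],[1.7,2.7,0,0,0,-4],[3,4.5,0,0,0,-7],[4.5,6.2,0,0,0,-10],[6,7.9,0,0,0,-13],[7.6,9.4,0,0,0,-16],[9.3,10.9,0,0,0,-19],[11.1,12.2,0,0,0,-22],[13,13.5,0,0,0,-25],[14.9,14.7,0,0,0,-28],[15.5,15.1,0,0,0,-29],[15.5,15.1,0,0,0,-29]])

```text
t: 12.7
tcp_pos: [0.4664, 0.0903, 0.0275]
orientation: [[0.99, 0.14, -0.0], [0.14, -0.99, -0.0], [-0.0, 0.0, -1.0]]
wrist_force: [-0.5, 0.3, -0.0]
gripper_width: 0.0002
```

```bash
python3 - <<'E'
from h import *
s=snap('w10')
print(rows([82,84,87,90,93,96,98,100,102,104,106,108],[*(s['tcp_pos'][:2]*1000),np.degrees(np.arctan2(s['orientation'][1,0],s['orientation'][0,0]))]))
E
```

```text
t 12.7 [0.4664 0.0903 0.0275] F [-0.5   0.27 -0.01] M [-0.   -0.03 -0.01] hd 8.07 j [ -13.4   23.7   -5.2  120.5    3.5   35.9 -102.9]
0 [341.3 325.9] 30 [304.2 310. ] 60 [280.6 278.5] 90 [277.6 237.7] 120 [298.4 198. ] boss [351.1 233.9]
[[2.1, 1.2, 0, 0, 0, -3.1], [3.5, 1.9, 0, 0, 0, -5.1], [5.6, 2.7, 0, 0, 0, -8.1], [7.7, 3.5, 0, 0, 0, -11.1], [9.8, 4.1, 0, 0, 0, -14.1], [12.0, 4.7, 0, 0, 0, -17.1], [13.5, 5.0, 0, 0, 0, -19.1], [15.0, 5.2, 0, 0, 0, -21.1], [16.5, 5.4, 0, 0, 0, -23.1], [17.9, 5.5, 0, 0, 0, -25.1], [19.4, 5.6, 0, 0, 0, -27.1], [20.9, 5.6, 0, 0, 0, -29.1]]
```

View pics/w10.png

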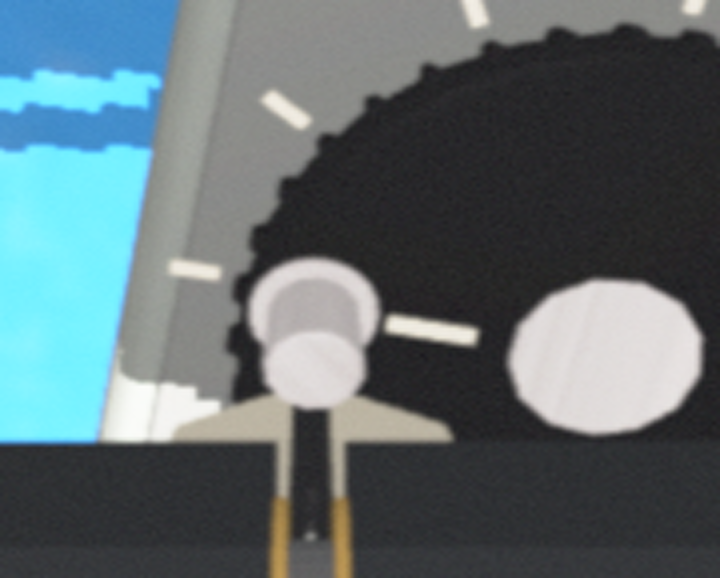

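The dial is at click 3. The fourth push stops just past half way, at about 107.5°.

Request:
carry_out(series=[[2.1,1.2,0,0,0,-3.1],[3.5,1.9,0,0,0,-5.1],[5.6,2.7,0,0,0,-8.1],[7.7,3.5,0,0,0,-11.1],[9.8,4.1,0,0,0,-14.1],[12,4.7,0,0,0,-17.1],[13.5,5,0,0,0,-19.1],[15,5.2,0,0,0,-21.1],[16.5,5.4,0,0,0,-23.1],[17.9,5.5,0,0,0,-25.1],[19.4,5.6,0,0,0,-27.1],[20.4,5.6,0,0,0,-28.5]])

```text
t: 13.95
tcp_pos: [0.4875, 0.0959, 0.0277]
orientation: [[0.936, -0.353, 0.001], [-0.353, -0.936, 0.0], [0.001, -0.0, -1.0]]
wrist_force: [1.0, -0.3, 0.4]
gripper_width: 0.0005
```

Request:
carry_out(series=[[0,0,0,0,0,0]])

```text
t: 14.05
tcp_pos: [0.4873, 0.0959, 0.0276]
orientation: [[0.936, -0.352, 0.001], [-0.352, -0.936, -0.0], [0.0, -0.0, -1.0]]
wrist_force: [-0.2, 0.1, 0.2]
gripper_width: 0.0008
```

```bash
python3 - <<'E'
from h import *
s=snap('w11')
E
```

```text
t 14.05 [0.4873 0.0959 0.0276] F [-0.2   0.11  0.15] M [0.05 0.09 0.04] hd -20.58 j [ -19.4   25.     2.7  118.1   -1.9   36.9 -126. ]
0 [381.2 324.9] 30 [339.3 326.5] 60 [302.7 309.9] 90 [279.9 277.8] 120 [278.  236.9] boss [351.  234.9]
```

View pics/w11.png

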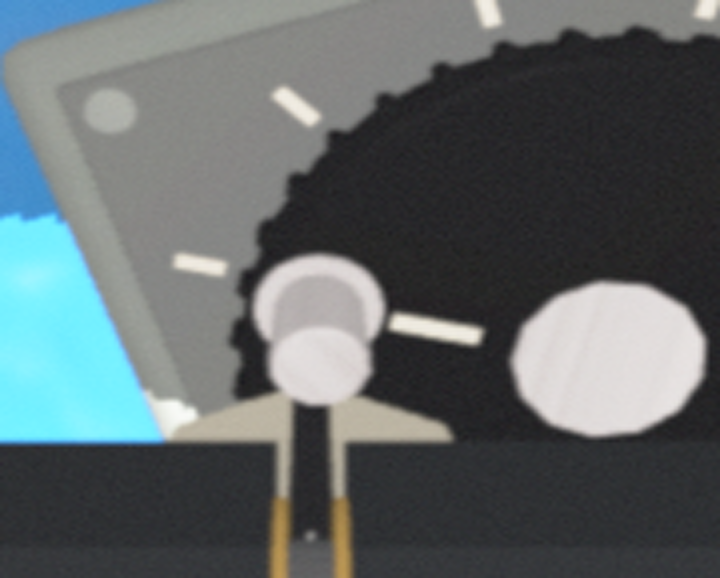

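The post is at (280,237) against a predicted (278,237), so the fourth click has snapped in. I'll back off, go up, and head for the key.

Request:
carry_out(series=[[-3,1.1,0,0,0,0],[-8,3,0,0,0,0],[-14,5,0,0,0,0],[-14,5,5,0,0,0],[-14,5,20,0,0,0],[-14,5,45,0,0,0],[-14,5,75,0,0,0],[-14,0,105,0,0,0],[-16,-30,130,0,0,8],[-16,-60,140,0,0,16],[-16,-95,140,0,0,24],[-16,-130,140,0,0,32]])

```text
t: 15.3
tcp_pos: [0.471, -0.0352, 0.1686]
orientation: [[0.979, 0.206, 0.002], [0.206, -0.979, 0.0], [0.002, 0.0, -1.0]]
wrist_force: [0.6, -0.9, 0.3]
gripper_width: 0.0006
```

Request:
carry_out(series=[[0,-35,0,0,0,8],[0,-70,0,0,0,16],[0,-90,0,0,0,24],[0,-100,0,0,0,32],[0,-100,0,0,0,40],[0,-100,0,0,0,48],[0,-100,0,0,0,56],[0,-100,0,0,0,64],[0,-100,0,0,0,72],[0,-100,0,0,0,78],[0,-100,0,0,0,78]])

```text
t: 16.4
tcp_pos: [0.4707, -0.1342, 0.1679]
orientation: [[0.007, 1.0, 0.0], [1.0, -0.007, -0.0], [-0.0, 0.0, -1.0]]
wrist_force: [0.3, 0.5, 0.2]
gripper_width: 0.0004
```

```bash
python3 - <<'E'
from h import *
s=snap('w12',150,20,420,300,2.6)
print(proj('wrist',[.471,-.066,.062],(s['tcp_pos'],s['orientation'])))
im=robot.camera('top')
cv2.imwrite('pics/top12.png',cv2.resize(im[170:280,210:360],None,fx=5,fy=5,interpolation=cv2.INTER_CUBIC))
E
```

```text
t 16.4 [ 0.4707 -0.1342  0.1679] F [0.26 0.48 0.25] M [ 0.01 -0.18 -0.01] hd 89.57 j [ 14.6  13.9  -6.  109.8   1.7  56.3   7.4]
0 [244.1 -47.9] 30 [252.1 -81.2] 60 [ 273.6 -105.7] 90 [ 302.9 -113.8] 120 [ 331.1 -102.6] boss [297.2 -30.5]
[277.65929402 123.74452178]
```

View pics/w12_full.png

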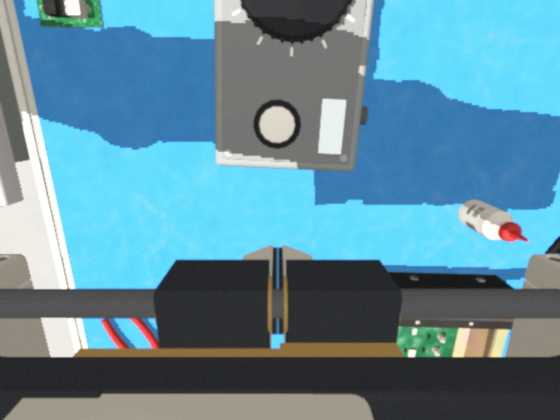

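View pics/top12.png

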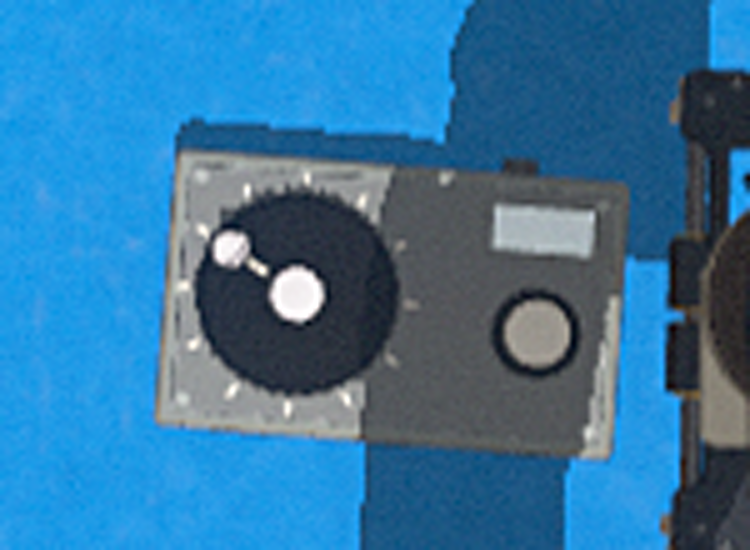

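The top view confirms the post at the fourth mark from the start mark, with the box unmoved. The key is at (278,124), as predicted, so I'll go over it and down.

Request:
carry_out(series=[[0,20,0,0,0,0],[0,50,-10,0,0,0],[0,65,-35,0,0,0],[0,68,-65,0,0,0],[0,68,-95,0,0,0],[0,68,-115,0,0,0],[0,68,-128,0,0,0],[0,68,-133,0,0,0],[0,68,-133,0,0,0]])

```text
t: 17.4
tcp_pos: [0.4705, -0.0661, 0.0343]
orientation: [[0.01, 1.0, -0.001], [1.0, -0.01, -0.0], [-0.0, -0.001, -1.0]]
wrist_force: [1.2, 0.1, 0.1]
gripper_width: 0.0006
```

Request:
carry_out(series=[[0,0,-2,0,0,0],[0,0,-4,0,0,0],[0,0,-6,0,0,0],[0,0,-7,0,0,0],[0,0,-7,0,0,0]])

```text
t: 17.9
tcp_pos: [0.4708, -0.0661, 0.0276]
orientation: [[0.009, 1.0, 0.0], [1.0, -0.009, -0.0], [-0.0, 0.0, -1.0]]
wrist_force: [-0.0, 0.5, -0.0]
gripper_width: 0.0003
```

Request:
carry_out(series=[[0,0,-1,0,0,0],[0,0,-2,0,0,0],[0,0,-2,0,0,0]])

```text
t: 18.2
tcp_pos: [0.4708, -0.0661, 0.0254]
orientation: [[0.009, 1.0, -0.0], [1.0, -0.009, 0.0], [0.0, -0.0, -1.0]]
wrist_force: [-1.0, -0.2, 0.2]
gripper_width: 0.0004
```

Request:
carry_out(series=[[0,0,-1,0,0,0],[0,0,-2,0,0,0],[0,0,-2,0,0,0]])

```text
t: 18.5
tcp_pos: [0.4709, -0.0661, 0.0235]
orientation: [[0.009, 1.0, 0.0], [1.0, -0.009, -0.0], [-0.0, 0.0, -1.0]]
wrist_force: [-0.3, -0.4, 2.5]
gripper_width: 0.0005
```

```bash
python3 - <<'E'
from h import *
s=snap('w13')
im=robot.camera('scene')
cv2.imwrite('pics/s13.png',cv2.resize(im[140:250,240:380],None,fx=5,fy=5,interpolation=cv2.INTER_CUBIC))
E
```

```text
t 18.5 [ 0.4709 -0.0661  0.0235] F [-0.31 -0.4   2.48] M [-0.03 -0.04 -0.03] hd 89.48 j [  7.4  24.3  -7.5 120.4   5.3  35.6  -4.3]
0 [209.6 -15.6] 30 [224.5 -83.8] 60 [ 269.7 -136.8] 90 [ 332.9 -154.7] 120 [ 392.8 -130.1] boss [314.7  11.1]
```

View pics/s13.png

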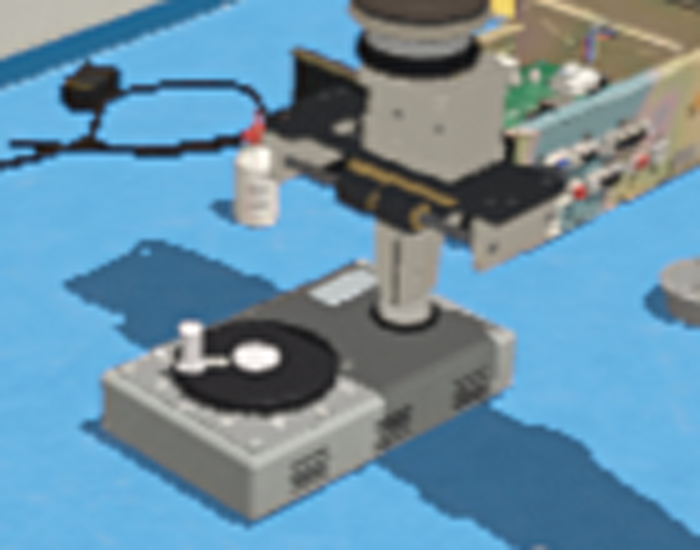

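The tip is centred on the key and contact has begun at 2.5 N. Now I'll press it down.

Request:
carry_out(series=[[0,0,-1,0,0,0],[0,0,-2,0,0,0],[0,0,-3,0,0,0],[0,0,-4,0,0,0],[0,0,-4,0,0,0],[0,0,-4,0,0,0]])

```text
t: 19.2
tcp_pos: [0.4709, -0.0661, 0.0196]
orientation: [[0.009, 1.0, 0.0], [1.0, -0.009, -0.0], [-0.0, 0.0, -1.0]]
wrist_force: [-0.6, -0.1, 4.6]
gripper_width: 0.0002
```

Request:
carry_out(series=[[0,0,-0.6,0,0,0],[0,0,-1.2,0,0,0],[0,0,-1.2,0,0,0]])

```text
t: 19.5
tcp_pos: [0.471, -0.0662, 0.0193]
orientation: [[0.009, 1.0, 0.001], [1.0, -0.009, -0.0], [-0.0, 0.001, -1.0]]
wrist_force: [-5.5, 0.9, 20.8]
gripper_width: 0.0006
```

At 20.8 N the key has bottomed out, so I'll lift clear.

Request:
carry_out(series=[[0,0,0,0,0,0],[0,0,3,0,0,0],[0,0,10,0,0,0],[0,0,30,0,0,0],[0,0,60,0,0,0],[0,0,95,0,0,0],[0,0,130,0,0,0],[0,-35,150,0,0,0],[0,-75,150,0,0,0],[0,-110,150,0,0,0],[0,-110,150,0,0,0]])

```text
t: 20.6
tcp_pos: [0.4699, -0.1816, 0.1685]
orientation: [[0.016, 1.0, -0.0], [1.0, -0.016, -0.002], [-0.002, -0.0, -1.0]]
wrist_force: [0.6, -0.5, 0.2]
gripper_width: 0.0003
```

```bash
python3 - <<'E'
from h import *
s=robot.read_state();print(s['t'],s['tcp_pos'],s['wrist_force'],s['qvel'].round(2))
im=robot.camera('top')
cv2.imwrite('pics/top14.png',cv2.resize(im[170:280,210:360],None,fx=5,fy=5,interpolation=cv2.INTER_CUBIC))
a=cv2.imread('pics/top12.png')
im=robot.camera('scene')
cv2.imwrite('pics/s14.png',cv2.resize(im[140:250,240:380],None,fx=5,fy=5,interpolation=cv2.INTER_CUBIC))
E
```

```text
20.6 [ 0.46987318 -0.18159876  0.16851018] [ 0.55562882 -0.49445995  0.24920315] [-2.56 -0.29 -4.02  1.58 -1.3   0.03 -4.23]
```

View pics/top14.png

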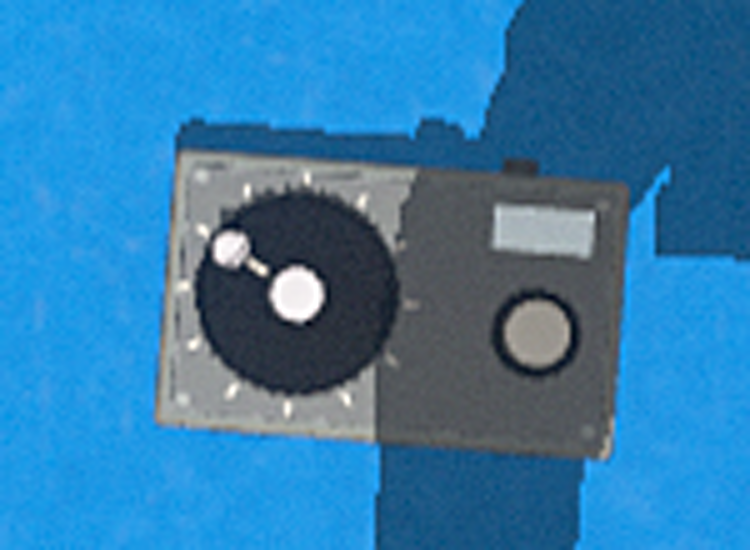

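View pics/s14.png

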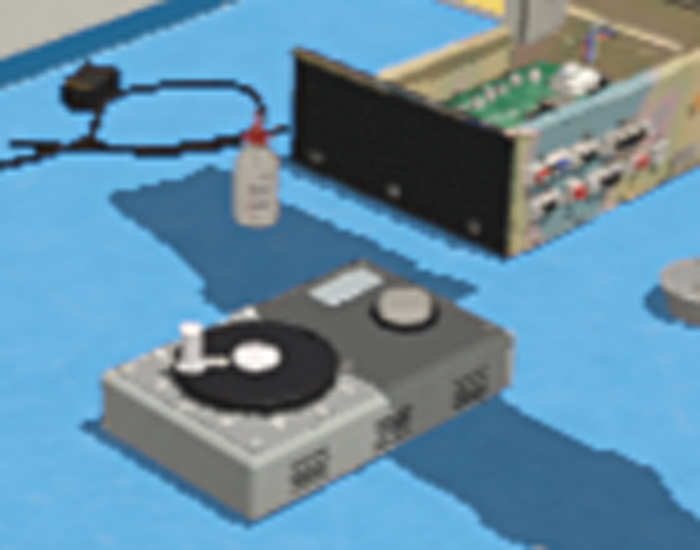

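Request:
carry_out(series=[[0,0,10,0,0,0],[0,0,10,0,0,0],[0,0,10,0,0,0]])

```text
t: 21.0
tcp_pos: [0.4713, -0.1752, 0.1789]
orientation: [[0.007, 1.0, 0.001], [1.0, -0.007, -0.0], [-0.0, 0.001, -1.0]]
wrist_force: [0.2, -0.6, -0.5]
gripper_width: 0.0003
```

```bash
python3 -c "
from rig import robot
s=robot.read_state();print(s['t'],s['tcp_pos'],s['wrist_force'])
print(robot.job_done())"
```

```text
21.0 [ 0.47134045 -0.17517382  0.17885138] [ 0.20526506 -0.60966254 -0.53239695]
the job is handed in; nothing more can be done
None
```

I pushed the dial's post round four clicks with the closed fingertips, then pressed the store key fully down and let it up. The job was handed in at 21.0 s; it reports no verdict.

- **Dial:** I pushed one click at a time and checked each in the wrist camera. In the last top view, taken after the key press, the post stands at the fourth mark from the start.
- **Key:** The spring force rose from 2.5 N to 4.6 N, then jumped to 20.8 N as the key bottomed out. The last top and scene pictures show it up again.
- **Controller:** It looks unmoved between the top views before and after the key press.
- **Contact at the end:** The arm stood clear, with wrist force at noise level.
- **Bystanders:** I never went near the torque screwdriver, the dish or the tape, but I took no close measurement of them at the end.

**What disagreed:**
- **Fingertip height:** The fingers end about 38 mm short of the stated tool point. Both cameras suggested this, and the key contact confirmed it. I set working heights from the pictures and the measured force instead.
- **Scene camera:** Its calibration was off by about 2 pixels, roughly 5 mm. I relied on the wrist and top cameras instead.

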